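# Lock the open access panel of a clean-room instrument unit

### The arm

A 7-joint arm with a two-finger parallel gripper is mounted at the origin on the work surface. World frame = base frame: x ahead of the robot, y to its left, z up, the work surface at z = 0. Lengths are in m, angles in rad, forces in N, time in s.
With the tool pointing down it reaches from about 0.35 to 0.9 m from the base axis. Payload 7.2 kg.
Tool frame: the origin (TCP) lies between the finger pads; the fingertips stand 17 mm ahead of it and the grasp point (between the pads) lies 2 mm behind it; z points along the fingers, y is the line along which they close (so a half turn about z gives the same grasp; the last joint's range is limited). The gripper opens to 85 mm and grips with 20 to 120 N. Pads are 22 mm wide; open, the fingers measure 114 mm over their backs; the gripper's body (76 mm by 85 mm) begins 54 mm behind the grasp point. The pads swing forward as they close: fully open they stand 13 mm farther back than shut.
Start: joints at [1.139, 0.411, -0.013, 1.596, 0.006, 1.134, -0.082], TCP at [0.222, -0.584, 0.248] pointing down, gripper open.
Joint ranges: [-2.95, 2.95], [-0.29, 1.99], [-1.47, 1.44], [0.14, 2.54], [-1.03, 4.17], [0.13, 1.85], [-2.86, 2.86]. Speed limits (rad/s): [2.39, 2.39, 3.01, 3.01, 3.14, 3.14, 3.14].

### API

Orientations are given as a unit quaternion [w, x, y, z].
In Python, from rig import status, eyes, bot gives the robot as it stands.
- The arm moves only by the tool servo_tool, never from a script. Its argument "rows" is a list of rows, each a list of 2 entries, a list of its own where there are three numbers: the shift along the tool's x, y, z in cm, then the turn, a rotation vector about the tool's x, y, z in rad. A call has 1 to 12 rows; each row is the pose to reach, as a shift and turn from the pose commanded when the call began, along the tool's axes at that moment; what a row does not reach only later rows make up. A row lasts 1/8 s, in which the tool goes at most 62.5 mm and 10.7 degrees, less where a joint would pass 70% of its speed; a pose out of reach is approached as far as the arm can. A call with a gripper value outside its range is refused whole. "hand" is the finger opening in cm, from 0 to 8.54, set as the call begins (left out, the last holds). The fingers move at their own pace and stop on an object; the grip force is fixed at half the most. Time passes only in rows, so rows that repeat a pose let the fingers close. It gives the time, the measured TCP pose, the force, the opening and the grip force at its end, in the units of the state.
- status.sense(): the state, without advancing time (a new reading comes with each control period).
- eyes.grab_frame(name): name is "scene" or "top" or "wrist"; returns the picture (480x640x3 uint8, red, green, blue); there is no depth.
- eyes.camera_params(name): a dict with "intrinsics" (3x3 intrinsics, pixels), "rvec" (rotation vector, rad) and "tvec" (3), from world to camera coordinates, as OpenCV has them. Camera axes: x right, y down, z forward; pixel columns grow to the right and rows downward; lengths in m; the calibration is good to about 2 mm. A picture is of the moment at which its call begins: read the wrist's pose just before it. camera_params takes no time and is no camera call; for the wrist camera it gives the pose at the moment of the call.
- bot.close_job(): hands the job in; it is judged then, once.
The state is a dict: "time": time; "q": joint angles; "dq": joint speeds; "effort": joint torques, N m; "eef_pos": TCP position; "tool_rot": TCP orientation; "ft_force": force on the tool from outside, world axes, zero at the start; "ft_torque": the same for the moment, N m; "gripper_width": finger opening in m; "grip_force": force on a finger pad.
Only numpy, scipy, OpenCV 4.12 (cv2) and the standard library are available. Lean on these libraries where they do the work, as an engineer would, in place of code of your own. Each camera call takes 0.05 s, during which the arm holds its last target. There are 200 camera calls.

### The job

Of the two white units on the bench, one has its access panel not locked yet: the tongue of its quarter-turn fastener points off to the side instead of over the panel. Set a fingertip in the slot of that fastener and turn it clockwise, about a quarter turn, until it stops with the tongue over the panel, then take the finger away. Leave the other unit locked, pick nothing up, and leave the panels, jar, tray and tweezers where they are.

Things in the scene. Friction and masses are not known exactly. Their poses are not given: they have to be found in the camera images.
- unit_a: White box fixed on the bench, 190 (its x) x 130 (its y) mm, 55 mm high; both look alike. Its far half (+x) has a recess holding a loose access panel flush with the box's top; its near half (-x) carries the quarter-turn fastener, whose turning axis is upright at x = -45 mm, y = 0. Origin: centre of its underside, z up.
- unit_b: White box fixed on the bench, 190 (its x) x 130 (its y) mm, 55 mm high; both look alike. Its far half (+x) has a recess holding a loose access panel flush with the box's top; its near half (-x) carries the quarter-turn fastener, whose turning axis is upright at x = -45 mm, y = 0. Origin: centre of its underside, z up.
- cam_a (a joint): Fastener of unit_a: round dark grey head, 88 mm across, 18 mm high, with an open-ended slot 36 mm wide, 14 mm deep right across it. A steel tongue 22 mm wide at its foot points along the slot, to 66 mm from the axis. In rad: 0 = open, tongue along the unit's +y; 1.571 = locked, at a hard stop, tongue along +x, over the panel's edge; grows clockwise from above. Friction 0.2 N m; stays where left. Starts open, between 0 and 0.35.
- cam_b (a joint): Fastener of unit_b: round dark grey head, 88 mm across, 18 mm high, with an open-ended slot 36 mm wide, 14 mm deep right across it. A steel tongue 22 mm wide at its foot points along the slot, to 66 mm from the axis. In rad: 0 = open, tongue along the unit's +y; 1.571 = locked, at a hard stop, tongue along +x, over the panel's edge; grows clockwise from above. Friction 0.2 N m; stays where left. Starts locked.
- slot_a (a point): Centre of the slot's floor in the fastener of unit_a, on the turning axis, 61 mm above the bench; the head's top is 14 mm higher. Its x axis runs along the slot towards the tongue, z up.
- slot_b (a point): Centre of the slot's floor in the fastener of unit_b, on the turning axis, 61 mm above the bench; the head's top is 14 mm higher. Its x axis runs along the slot towards the tongue, z up.
- panel_a: Loose aluminium access panel of unit_a, 77 x 110 x 8 mm, lying in its recess with 1.5 mm play and 2 mm below the tongue; a steel knob 16 mm across stands 14 mm above it. It is already in place and needs no handling. Origin: centre of its underside.
- panel_b: Loose aluminium access panel of unit_b, 77 x 110 x 8 mm, lying in its recess with 1.5 mm play and 2 mm below the tongue; a steel knob 16 mm across stands 14 mm above it. It is already in place and needs no handling. Origin: centre of its underside.
- jar: Small clear jar with a white cap, 40 mm across, 60 mm high, standing loose beyond the units. Origin: centre of its underside.
- chip_tray: Black chip tray with nine pockets, 75 x 75 x 14 mm, lying loose to the left of the units. Origin: centre of its underside.
- tweezers: Steel tweezers, about 140 mm long (along their x axis) and 9 mm high, lying loose to the right of the units. Origin: near their middle, on the bench.

How it is judged:
By the outcome, as a careful person would: the job done as asked, in the order asked, and still so for the second after the job is handed in, with the robot touching nothing.
It also fails if it takes over 38 s, if anything falls off the work surface, if the arm or the gripper's body presses on something with over 40 N, if the wrist force passes 120 N, or if a joint passes its speed limit or range.

## Working session

There is one attempt and no reset: what is moved stays moved. The work goes in short steps, Python scripts to look and compute and a tool call to move; the robot and the scene stay as the last step left them, time stands still between calls to the robot, and variables do not carry over. Pictures are saved under pics/ and viewed, at most 10 in all, crops included, and the job is handed in when it is done.

Besides the shell and the picture viewer there is one more tool, called after ">>>" as name([rows], argument=value, ...), one row to a line, values as JSON. servo_tool: Moves the arm, as the interface text tells. Its arguments: {"type":"object","properties":{"rows":{"type":"array"},"hand":{"type":"number"}},"required":["rows"]}

```bash
mkdir -p pics
cat > h.py <<'E'
import cv2,numpy as np
from rig import status,eyes,bot
def cam(n):
    p=eyes.camera_params(n);K=np.array(p["intrinsics"],float);R=cv2.Rodrigues(np.array(p["rvec"],float))[0];t=np.array(p["tvec"],float).ravel();return K,R,t
def ray(c,u,v,z):
    K,R,t=c;C=-R.T@t;d=R.T@np.linalg.solve(K,[u,v,1.]);return C+d*(z-C[2])/d[2]
def proj(c,P):
    K,R,t=c;q=K@(R@np.array(P,float)+t);return q[:2]/q[2]
def snap(n,f):
    c=cam(n);im=cv2.cvtColor(eyes.grab_frame(n),cv2.COLOR_RGB2BGR);cv2.imwrite("pics/"+f,im);np.save("pics/"+f+".npy",np.hstack([c[0],c[1],c[2][:,None]]));return c,im
def load(f):
    a=np.load("pics/"+f+".npy");return (a[:,:3],a[:,3:6],a[:,6]),cv2.imread("pics/"+f)
E
python3 - <<'E'
from h import *
s=status.sense();print({k:np.round(v,3) for k,v in s.items()})
for n in("top","scene"):
    c,_=snap(n,n+"1.png");print(n,np.round(-c[1].T@c[2],3))
E
```

```text
{'time': np.float64(0.0), 'q': array([ 1.139,  0.412, -0.013,  1.597,  0.006,  1.134, -0.082]), 'dq': array([-0.   , -0.002,  0.   , -0.002, -0.001,  0.   ,  0.001]), 'effort': array([ 1.0000e-03, -6.0062e+01,  6.8300e-01, -2.9941e+01,  1.4000e-02,
        1.0000e-02, -0.0000e+00]), 'eef_pos': array([ 0.222, -0.584,  0.247]), 'tool_rot': array([-0.001,  0.983,  0.181, -0.   ]), 'ft_force': array([ 0.316, -0.507,  0.833]), 'ft_torque': array([-0.012, -0.018, -0.067]), 'grip_force': np.float64(0.0), 'gripper_width': np.float64(0.085)}
top [ 0.541 -0.012  1.189]
scene [ 1.224 -0.685  0.875]
```

View pics/top1.png

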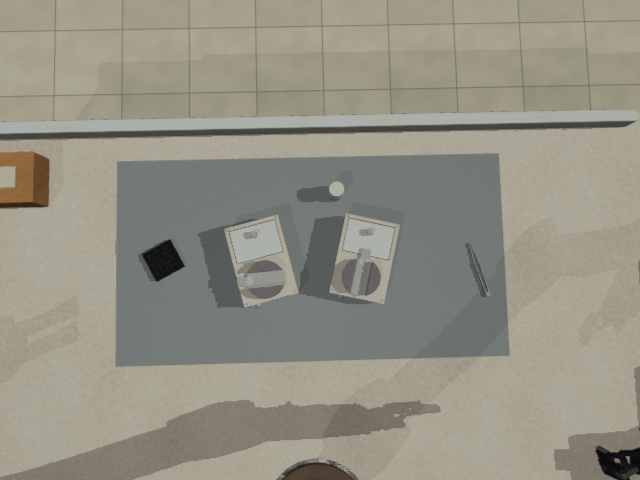

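View pics/scene1.png

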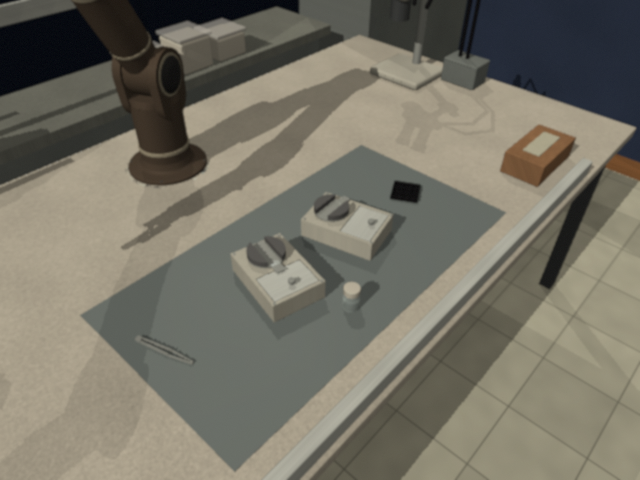

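The top view shows the left unit (head near (265,280)) with its tongue pointing left to about (240,282), so it is open. The right unit (head near (361,277)) has its tongue over the panel, so it is locked. The scene view agrees. I'll measure the left unit.

Run:
```python
from h import *
c,im=load("top1.png")
hsv=cv2.cvtColor(im,cv2.COLOR_BGR2HSV)
for p in((265,268),(265,280),(265,293),(240,282),(255,240),(230,250)):print(p,im[p[1],p[0]])
# white box top outline
roi=np.zeros(im.shape[:2],np.uint8);roi[205:315,215:308]=1
m=((im.min(2)>140)&(roi>0)).astype(np.uint8)
cs,_=cv2.findContours(m,cv2.RETR_EXTERNAL,2);k=max(cs,key=cv2.contourArea)
r=cv2.minAreaRect(cv2.convexHull(k));b=cv2.boxPoints(r)
P=np.array([ray(c,*p,.055) for p in b]);print(np.round(b,1),np.round(P,3),np.linalg.norm(np.diff(P,axis=0),axis=1))
print("ctr",P.mean(0))
x=P-P.mean(0)
for i in range(4):
  e=P[(i+1)%4]-P[i]; print(np.degrees(np.arctan2(e[1],e[0])),np.linalg.norm(e))
d=((im.max(2)<115)&(roi>0)).astype(np.uint8);d[:250]=0
cs,_=cv2.findContours(d,cv2.RETR_EXTERNAL,2)
for k in cs:
  if cv2.contourArea(k)>80:
    (u,v),rr=cv2.minEnclosingCircle(k);print("dark",u,v,rr,cv2.contourArea(k),ray(c,u,v,.075))
print("px for 44mm",c[0][0,0]*.044/(1.19-.075))
```

```text
(265, 268) [ 97  97 100]
(265, 280) [143 149 148]
(265, 293) [96 98 99]
(240, 282) [143 148 149]
(255, 240) [171 177 173]
(230, 250) [148 161 166]
[[223.  228.8]
 [276.8 214.4]
 [298.3 294.5]
 [244.5 308.9]] [[0.668 0.202 0.055]
 [0.699 0.076 0.055]
 [0.51  0.03  0.055]
 [0.48  0.155 0.055]] [0.13017841 0.19426109 0.12863839]
ctr [0.58935106 0.11567193 0.055     ]
-76.2243782701969 0.13017840852545814
-166.21858623608207 0.1942610861892596
103.44401830922108 0.12863839297267157
14.238026825715021 0.193522887768602
dark 265.5 287.5 16.688419342041016 263.0 [0.52859493 0.1032958  0.075     ]
dark 264.0 270.5 17.066146850585938 240.0 [0.5674245  0.10607727 0.075     ]
dark 306.5 274.0 21.00605010986328 203.0 [0.55696344 0.00908289 0.075     ]
dark 229.0 278.5 31.7530517578125 1142.0 [0.5512046  0.18612178 0.075     ]
px for 44mm 19.157245169210267
```

The box measures 194×129 mm at z=0.055, which matches the text. The axis predicted from the box, (0.546, 0.105), agrees with the disc centre, (0.548, 0.105). Unit yaw is about 14°. I'll go above it.

>>> servo_tool([
  [[55, -53, 0], [0, 0, 0.28]],
  [[55, -53, 0], [0, 0, 0.28]],
  [[55, -53, 0], [0, 0, 0.28]],
  [[55, -53, 0], [0, 0, 0.28]],
  [[55, -53, 0], [0, 0, 0.28]],
  [[55, -53, 0], [0, 0, 0.28]],
  [[55, -53, 0], [0, 0, 0.28]],
  [[55, -53, 0], [0, 0, 0.28]],
  [[55, -53, 0], [0, 0, 0.28]],
  [[55, -53, 0], [0, 0, 0.28]],
  [[55, -53, 0], [0, 0, 0.28]],
  [[55, -53, 0], [0, 0, 0.28]],
], hand=4.0)

```text
time: 1.6
eef_pos: [0.5424, 0.096, 0.2481]
tool_rot: [0.0, 0.999, 0.042, -0.0]
ft_force: [1.3, -1.2, 0.2]
gripper_width: 0.0398
grip_force: 0.0
```

Run:
```python
from h import *
eyes.grab_frame("wrist");s=status.sense();c,_=snap("wrist","w1.png");print(s["eef_pos"],s["tool_rot"],s["q"],-c[1].T@c[2],proj(c,[.546,.105,.075]))
```

```text
[0.54423156 0.10567787 0.24825375] [-0.00303019  0.9989522   0.0456513   0.00112907] [ 0.07237109  0.32574306 -0.43879399  1.74968532  0.1477219   1.09564444
 -1.89290687] [0.60772686 0.11063917 0.3728062 ] [315.87091391 220.99587468]
```

View pics/w1.png

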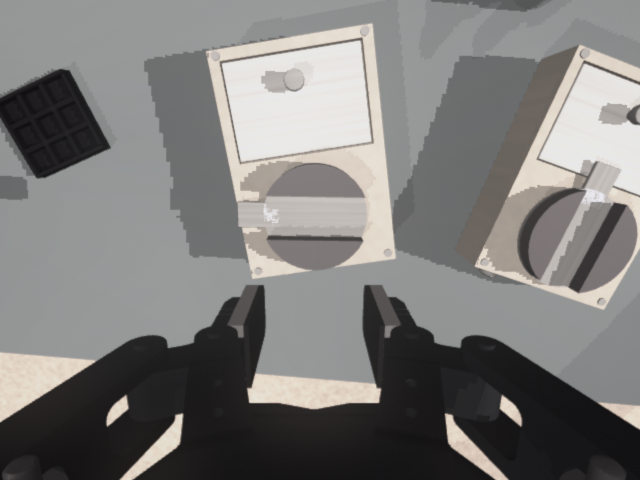

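The wrist view shows the target head with its centre at about (316,216) and radius about 52 px. The slot is nearly horizontal in the picture, rows 197–240, with the tongue ending at about (239,214). The fingers straddle column 316. I'll get the centre, height and slot angle.

Run:
```python
from h import *
c,im=load("w1.png")
m=((im.max(2)<125)).astype(np.uint8);roi=np.zeros_like(m);roi[155:280,255:378]=1;m*=roi
n,l,st,ce=cv2.connectedComponentsWithStats(m)
pts=[]
for i in range(1,n):
  if st[i,4]>600:print(st[i],ce[i]);pts.append(np.argwhere(l==i)[:,::-1])
h=cv2.convexHull(np.vstack(pts).astype(np.float32));(u,v),r=cv2.minEnclosingCircle(h);print("circ",u,v,r)
P=ray(c,u,v,.075);print("head",P,"radius mm",1e3*np.linalg.norm(ray(c,u+r,v,.075)-P))
# height by two rays
ct,_=load("top1.png");ut,vt=264.75,279.
def PM(c):return c[0]@np.hstack([c[1],c[2][:,None]])
X=cv2.triangulatePoints(PM(ct),PM(c),np.array([[ut],[vt]]),np.array([[u],[v]]));print("tri",(X[:3]/X[3]).ravel())
# slot edges: upper edge (top of upper half) and lower dark wall
for u0 in(280,300,320,340,355):
  col=im[160:275,u0].max(1).astype(int);print(u0,[(160+i,col[i],col[i+1]) for i in range(114) if abs(col[i+1]-col[i])>22])
for z in(.061,.066):print("tonguetip dir",z,[ray(c,a,b,z) for a,b in((239,214),)])
```

```text
Traceback (most recent call last):
ValueError: need at least one array to concatenate
```

Run:
```python
from h import *
c,im=load("w1.png")
print([im[b,a].tolist() for a,b in((316,180),(316,255),(316,215),(316,238),(300,150))])
m=((im.max(2)<125)).astype(np.uint8);roi=np.zeros_like(m);roi[155:280,255:378]=1;m*=roi
n,l,st,ce=cv2.connectedComponentsWithStats(m,connectivity=4);print(st[:8])
for u0 in(280,300,320,340,355):
  col=im[155:275,u0].max(1).astype(int);print(u0,[(155+i,int(col[i]),int(col[i+2])) for i in range(117) if abs(col[i+2]-col[i])>15])
```

```text
[[125, 125, 131], [120, 120, 127], [185, 189, 194], [63, 64, 67], [229, 232, 233]]
[[     0      0    640    480 306598]
 [   293    163     36      6     49]
 [   329    166      3      1      3]
 [   333    167      2      1      2]
 [   335    168      2      1      2]
 [   291    169      1      1      1]
 [   337    169      2      1      2]
 [   289    170      1      1      1]]
280 [(155, 204, 167), (156, 148, 209), (157, 167, 228), (159, 228, 180), (160, 222, 173), (174, 171, 152), (175, 166, 137), (176, 152, 132), (194, 130, 160), (195, 136, 193), (196, 160, 198), (225, 192, 176), (233, 176, 124), (234, 165, 82), (235, 124, 67), (238, 68, 114), (239, 82, 127), (256, 130, 159), (257, 142, 168), (258, 159, 175), (259, 168, 199), (260, 175, 226), (261, 199, 228)]
300 [(160, 220, 164), (161, 207, 156), (162, 164, 147), (163, 156, 117), (164, 147, 120), (194, 130, 151), (195, 132, 193), (196, 151, 199), (233, 178, 122), (234, 165, 90), (235, 122, 70), (236, 90, 67), (238, 67, 104), (239, 77, 126), (240, 104, 128), (265, 126, 152), (266, 128, 205), (267, 152, 225), (268, 205, 226)
[... 201 characters left out ...]
9, 67), (238, 67, 94), (239, 73, 124), (240, 94, 127), (268, 125, 145), (269, 131, 153)]
340 [(167, 220, 168), (168, 210, 131), (169, 168, 131), (195, 130, 169), (196, 140, 194), (197, 169, 201), (233, 178, 134), (234, 168, 114), (235, 134, 75), (236, 114, 67), (239, 69, 113), (240, 82, 126), (261, 126, 145), (262, 129, 185), (263, 145, 214), (265, 214, 155), (266, 187, 152)]
355 [(179, 218, 179), (180, 208, 141), (181, 179, 132), (195, 130, 158), (196, 135, 190), (197, 158, 198), (234, 179, 157), (235, 175, 91), (236, 157, 69), (237, 91, 68), (239, 68, 112), (240, 83, 126), (249, 127, 145), (250, 129, 183), (251, 145, 214), (252, 183, 223), (262, 225, 188), (263, 220, 155), (264, 188, 152)]
```

Run:
```python
from h import *
c,im=load("w1.png")
m=((im.max(2)<141)).astype(np.uint8);roi=np.zeros_like(m);roi[155:280,255:378]=1;m*=roi
m=cv2.morphologyEx(m,cv2.MORPH_OPEN,np.ones((5,5),np.uint8))
n,l,st,ce=cv2.connectedComponentsWithStats(m,connectivity=4)
big=np.isin(l,[i for i in range(1,n) if st[i,4]>500]);pts=np.argwhere(big)[:,::-1].astype(np.float32)
W=np.array([ray(c,*p,.075)[:2] for p in pts],np.float32)
h=cv2.convexHull(W);(x,y),r=cv2.minEnclosingCircle(h);print("head",x,y,r)
u,v=proj(c,[x,y,.075])
ct,_=load("top1.png")
PM=lambda c:c[0]@np.hstack([c[1],c[2][:,None]])
X=cv2.triangulatePoints(PM(ct),PM(c),np.array([[264.75],[279.]]),np.array([[u],[v]]));print("px",u,v,"tri",(X[:3]/X[3]).ravel())
a,b=ray(c,280,195.7,.075),ray(c,355,196.9,.075);d,e=ray(c,280,239.7,.075),ray(c,355,241,.075)
for p,q in((a,b),(d,e)):print("edge dir deg",np.degrees(np.arctan2(*(p-q)[[1,0]])),p,q)
t=(a-b)/np.linalg.norm(a-b);nrm=np.array([-t[1],t[0]]);print("width",nrm@(a-d)[:2],"mid offset from head", nrm@((a+d)[:2]/2-[x,y]))
s=status.sense();R=c[1].T
from scipy.spatial.transform import Rotation as Ro
w,*q=s["tool_rot"];T=Ro.from_quat([*q,w]).as_matrix();print(T.round(3));D=np.array([x,y,s["eef_pos"][2]])-s["eef_pos"];print("tool shift cm",100*T.T@D, "tooly deg",np.degrees(np.arctan2(-T[1,1],-T[0,1])))
```

```text
head 0.5483233332633972 0.10591177642345428 0.04435168206691742
px 315.015921971903 218.08965095545423 tri [0.54784552 0.10537007 0.07115403]
edge dir deg 94.38238180351493 [0.56382044 0.13537872 0.075     ] [0.56838763 0.07578326 0.075     ]
edge dir deg 94.31752536637246 [0.52765422 0.13289313 0.075     ] [0.53229428 0.07143371 0.075     ]
width -0.03625041423568455 mid offset from head 0.0004217641850121851
[[ 0.996  0.093  0.   ]
 [ 0.093 -0.996  0.005]
 [ 0.001 -0.004 -1.   ]]
tool shift cm [ 0.5814253  -0.30041609  0.00174017] tooly deg 95.30763387698323
```

The head is at (0.548, 0.106) with radius 44 mm and slot width 36 mm. Triangulated top height is 71 mm against 75 mm in the text. The slot lies at 94.4° and the tool y axis at 95.3°, so everything is consistent. I'll descend partway.

>>> servo_tool([
  [[0.5, 0, 5], [0, 0, 0.015]],
  [[0.5, 0, 10], [0, 0, 0.015]],
  [[0.5, 0, 12], [0, 0, 0.015]],
  [[0.5, 0, 12], [0, 0, 0.015]],
  [[0.5, 0, 12], [0, 0, 0.015]],
  [[0.5, 0, 12], [0, 0, 0.015]],
])

```text
time: 2.45
eef_pos: [0.5477, 0.0949, 0.1296]
tool_rot: [-0.0, 0.999, 0.034, 0.001]
ft_force: [0.7, -0.0, 0.3]
gripper_width: 0.0401
grip_force: 0.0
```

Run:
```python
from h import *
s=status.sense();c,_=snap("wrist","w2.png");print(s["eef_pos"],s["tool_rot"],s["ft_force"],s["dq"].round(3),proj(c,[.5483,.1059,.075]))
```

```text
[0.54766911 0.09494243 0.12961216] [-9.18137948e-05  9.99410569e-01  3.43113998e-02  1.11086457e-03] [ 0.67745175 -0.04024506  0.30398985] [-0.    -0.001  0.001  0.004 -0.001 -0.003 -0.001] [291.81725121 269.58422774]
```

View pics/w2.png

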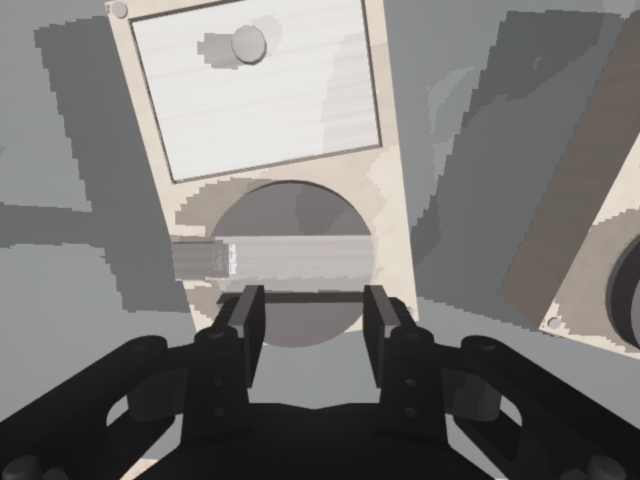

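The close view shows the head centre at about (292,266), as the calibration predicts (within 1–2 mm). The tool sits 11 mm short in y. The fingers' line is parallel to the slot. I'll correct y, narrow the fingers and lower.

>>> servo_tool([
  [[0.1, -1.1, 0], [0, 0, 0]],
  [[0.1, -1.1, 1], [0, 0, 0]],
  [[0.1, -1.1, 2], [0, 0, 0]],
  [[0.1, -1.1, 3], [0, 0, 0]],
  [[0.1, -1.1, 3.7], [0, 0, 0]],
  [[0.1, -1.1, 4.2], [0, 0, 0]],
  [[0.1, -1.1, 4.5], [0, 0, 0]],
  [[0.1, -1.1, 4.7], [0, 0, 0]],
  [[0.1, -1.1, 4.7], [0, 0, 0]],
  [[0.1, -1.1, 4.7], [0, 0, 0]],
], hand=3.0)

```text
time: 3.75
eef_pos: [0.5472, 0.1059, 0.0815]
tool_rot: [-0.0, 0.999, 0.034, 0.0]
ft_force: [-1.0, -0.4, -0.3]
gripper_width: 0.0301
grip_force: 0.0
```

Run:
```python
from h import *
s=status.sense();c,_=snap("wrist","w3.png");print(s["eef_pos"],s["tool_rot"],s["ft_force"],s["gripper_width"],proj(c,[.5483,.1059,.075]))
```

```text
[0.54724942 0.10592124 0.08149515] [-1.34517778e-05  9.99408432e-01  3.43912227e-02  1.72943065e-04] [-1.03987446 -0.43449766 -0.29393826] 0.03012191637395719 [313.53111646 312.08349687]
```

View pics/w3.png

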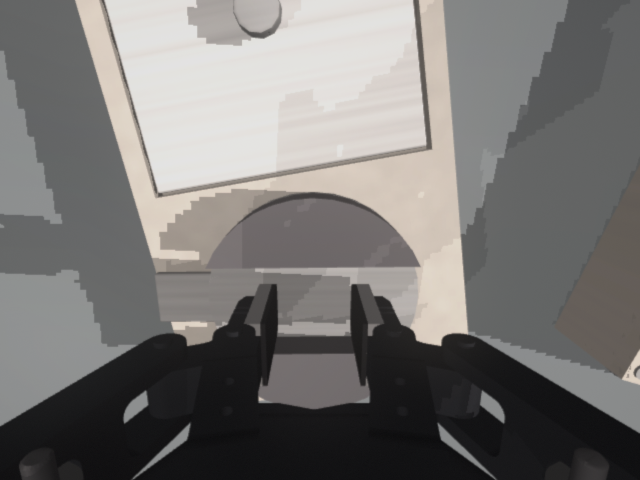

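The fingers stand in the slot between its walls with no contact force, and the tips are about 7 mm below the rim. Turn clockwise (+z of the tool).

>>> servo_tool([
  [[0.1, 0, 0.2], [0, 0, 0]],
  [[0.1, 0, 0.2], [0, 0, 0.1]],
  [[0.1, 0, 0.2], [0, 0, 0.2]],
  [[0.1, 0, 0.2], [0, 0, 0.3]],
  [[0.1, 0, 0.2], [0, 0, 0.4]],
  [[0.1, 0, 0.2], [0, 0, 0.5]],
  [[0.1, 0, 0.2], [0, 0, 0.6]],
  [[0.1, 0, 0.2], [0, 0, 0.7]],
  [[0.1, 0, 0.2], [0, 0, 0.8]],
  [[0.1, 0, 0.2], [0, 0, 0.8]],
])

```text
time: 5.05
eef_pos: [0.5487, 0.1057, 0.0794]
tool_rot: [0.0, 0.934, -0.357, 0.001]
ft_force: [1.7, -1.5, -0.5]
gripper_width: 0.0298
grip_force: 1.5
```

Run:
```python
from h import *
s=status.sense();print(s["eef_pos"],s["tool_rot"],s["ft_force"],s["ft_torque"],s["q"])
```

```text
[0.54868626 0.10566832 0.07940025] [ 3.55041603e-05  9.34013819e-01 -3.57236392e-01  5.86866966e-04] [ 1.71438964 -1.48241462 -0.46835433] [-0.36165659 -0.4741065   0.1211542 ] [-0.14633857  0.50926792 -0.17125256  1.90668515  0.12539224  0.73492173
 -2.69078942]
```

Joint 7 is heading for its −2.86 limit, since it falls as the tool turns this way. I'll lift out, make a half turn back (same finger geometry), re-enter and finish.

>>> servo_tool([
  [[0, 0, 0], [0, 0, -0.1]],
  [[0, 0, -2], [0, 0, -0.1]],
  [[0, 0, -6], [0, 0, -0.1]],
  [[0, 0, -8], [0, 0, -0.26]],
  [[0, 0, -8], [0, 0, -0.43]],
  [[0, 0, -8], [0, 0, -0.6]],
  [[0, 0, -8], [0, 0, -0.77]],
  [[0, 0, -8], [0, 0, -0.94]],
  [[0, 0, -8], [0, 0, -1.11]],
  [[0, 0, -8], [0, 0, -1.28]],
  [[0, 0, -8], [0, 0, -1.45]],
  [[0, 0, -8], [0, 0, -1.6]],
])

```text
time: 6.55
eef_pos: [0.5479, 0.106, 0.1592]
tool_rot: [-0.0, 0.905, 0.424, -0.0]
ft_force: [0.0, -0.1, 0.3]
gripper_width: 0.0299
grip_force: 0.0
```

>>> servo_tool([
  [[0, 0, 0], [0, 0, -0.17]],
  [[0, 0, 0], [0, 0, -0.34]],
  [[0, 0, 0], [0, 0, -0.51]],
  [[0, 0, 0], [0, 0, -0.68]],
  [[0, 0, 0], [0, 0, -0.85]],
  [[0, 0, 0], [0, 0, -1.02]],
  [[0, 0, 0], [0, 0, -1.19]],
  [[0, 0, 0], [0, 0, -1.36]],
  [[0, 0, 0], [0, 0, -1.53]],
  [[0, 0, 0], [0, 0, -1.7]],
  [[0, 0, 0], [0, 0, -1.72]],
  [[0, 0, 0], [0, 0, -1.72]],
])

```text
time: 8.05
eef_pos: [0.548, 0.1059, 0.1592]
tool_rot: [-0.0, 0.274, 0.962, 0.0]
ft_force: [0.4, -0.7, -0.8]
gripper_width: 0.0299
grip_force: 0.0
```

Run:
```python
from h import *
s=status.sense();c,_=snap("wrist","w4.png");print(s["eef_pos"],s["tool_rot"],s["ft_force"],s["q"].round(2),proj(c,[.5483,.1059,.075]))
```

```text
[0.5480423  0.1058871  0.15918552] [-1.65882427e-04  2.74022965e-01  9.61723134e-01  3.34530476e-05] [ 0.35583272 -0.74502876 -0.76895574] [ 0.41  0.58 -0.95  1.81  0.54  1.04  0.27] [315.28960419 258.88495393]
```

View pics/w4.png

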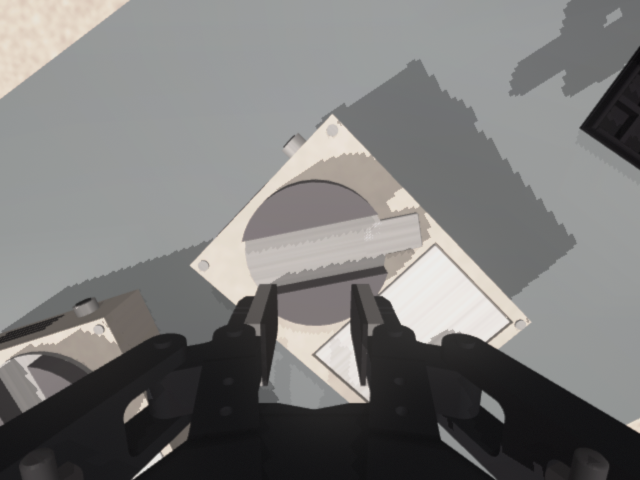

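The view is now turned half way. The slot runs from about (247,239) to (378,217) along its upper edge, about 10° counterclockwise in the picture, with the tongue at (420,230). The cam did turn part of the way. I'll work out the correction.

Run:
```python
from h import *
c,im=load("w4.png")
for p,q,z in(((247,239),(378,217),.075),((278,292),(388,271),.075)):
  a,b=ray(c,*p,z),ray(c,*q,z);print(np.degrees(np.arctan2(*(b-a)[[1,0]])))
print("tool y",2*np.degrees(np.arctan2(.9617,.2740))-90)
```

```text
67.9819360400026
69.74369376446306
tool y 58.19420858349616
```

>>> servo_tool([
  [[0, 0, 1], [0, 0, -0.18]],
  [[0, 0, 4], [0, 0, -0.18]],
  [[0, 0, 6], [0, 0, -0.18]],
  [[0, 0, 6.5], [0, 0, -0.18]],
  [[0, 0, 7], [0, 0, -0.18]],
  [[0, 0, 7.5], [0, 0, -0.18]],
  [[0, 0, 8], [0, 0, -0.18]],
  [[0, 0, 8], [0, 0, -0.18]],
  [[0, 0, 8], [0, 0, -0.18]],
])

```text
time: 9.22
eef_pos: [0.5482, 0.106, 0.0795]
tool_rot: [0.0, 0.185, 0.983, 0.0]
ft_force: [0.4, 0.3, -0.1]
gripper_width: 0.0298
grip_force: 0.0
```

>>> servo_tool([
  [[0, 0, 0], [0, 0, 0.1]],
  [[0, 0, 0], [0, 0, 0.2]],
  [[0, 0, 0], [0, 0, 0.3]],
  [[0, 0, 0], [0, 0, 0.4]],
  [[0, 0, 0], [0, 0, 0.5]],
  [[0, 0, 0], [0, 0, 0.6]],
  [[0, 0, 0], [0, 0, 0.7]],
  [[0, 0, 0], [0, 0, 0.8]],
  [[0, 0, 0], [0, 0, 0.9]],
  [[0, 0, 0], [0, 0, 1.0]],
  [[0, 0, 0], [0, 0, 1.06]],
  [[0, 0, 0], [0, 0, 1.06]],
])

```text
time: 10.72
eef_pos: [0.5482, 0.1059, 0.0795]
tool_rot: [0.0, 0.656, 0.754, -0.0]
ft_force: [-1.3, 0.2, 1.2]
gripper_width: 0.03
grip_force: 2.0
```

Run:
```python
from h import *
s=status.sense();print(s["eef_pos"],s["tool_rot"],s["ft_force"],s["ft_torque"],s["q"].round(2))
r=s["tool_rot"];print("tool y",2*np.degrees(np.arctan2(r[2],r[1]))-90)
```

```text
[0.548201   0.10587644 0.07954903] [ 2.95886947e-04  6.56396905e-01  7.54415676e-01 -5.65560994e-05] [-1.30450181  0.18879193  1.16926305] [-0.22848119  0.05806973  0.10053772] [ 0.21  0.6  -0.66  1.88  0.49  0.83 -0.56]
tool y 7.948684013527625
```

>>> servo_tool([
  [[0, 0, 0], [0, 0, 0.03]],
  [[0, 0, 0], [0, 0, 0.06]],
  [[0, 0, 0], [0, 0, 0.09]],
  [[0, 0, 0], [0, 0, 0.12]],
  [[0, 0, 0], [0, 0, 0.12]],
])

```text
time: 11.35
eef_pos: [0.5482, 0.106, 0.0794]
tool_rot: [0.0, 0.701, 0.713, 0.0]
ft_force: [-0.4, -1.2, 4.0]
gripper_width: 0.03
grip_force: 3.1
```

```bash
cat > st.py <<'E'
from h import *
s=status.sense();print(s["eef_pos"],s["ft_force"],s["ft_torque"],s["gripper_width"],s["grip_force"])
r=s["tool_rot"];print("tool y",2*np.degrees(np.arctan2(r[2],r[1]))-90)
E
python3 st.py
```

```text
[0.54823335 0.10601063 0.07941703] [-0.38939416 -1.18450346  3.98818871] [-0.30327949  0.22588345  0.12718875] 0.029970780749197897 3.1246715277666226
tool y 1.0061183220924335
```

Not at the stop yet (torque still at friction level). Carry on.

>>> servo_tool([
  [[0, 0, 0], [0, 0, 0.02]],
  [[0, 0, 0], [0, 0, 0.04]],
  [[0, 0, 0], [0, 0, 0.06]],
  [[0, 0, 0], [0, 0, 0.06]],
  [[0, 0, 0], [0, 0, 0.06]],
])

```text
time: 11.98
eef_pos: [0.5482, 0.106, 0.0793]
tool_rot: [0.0, 0.722, 0.692, 0.0]
ft_force: [-0.6, -0.3, 4.7]
gripper_width: 0.0301
grip_force: 3.5
```

```bash
python3 st.py; python3 -c "
from h import *
snap('wrist','w5.png')"
```

```text
[0.54821876 0.106042   0.07933086] [-0.62657669 -0.27712044  4.67696479] [-0.08247475  0.13097214  0.19204841] 0.030127552950951146 3.477907013730146
tool y -2.3976543153116125
```

View pics/w5.png

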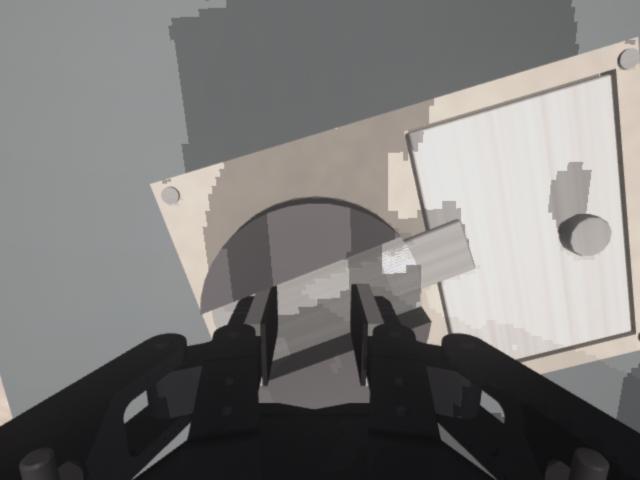

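The tongue at (440,245) is now over the panel. The slot edge slopes about 20° and the box edge about 16°, so a few degrees remain.

>>> servo_tool([
  [[0, 0, 0], [0, 0, 0.02]],
  [[0, 0, 0], [0, 0, 0.04]],
  [[0, 0, 0], [0, 0, 0.06]],
  [[0, 0, 0], [0, 0, 0.08]],
  [[0, 0, 0], [0, 0, 0.08]],
  [[0, 0, 0], [0, 0, 0.08]],
])

```text
time: 12.78
eef_pos: [0.5482, 0.1061, 0.0793]
tool_rot: [-0.0, 0.749, 0.663, 0.0]
ft_force: [-0.2, -0.4, 4.8]
gripper_width: 0.03
grip_force: 3.6
```

```bash
python3 st.py
```

```text
[0.54819315 0.10610007 0.07933233] [-0.21706113 -0.41475579  4.78071643] [-0.06340411  0.12040283  0.19498998] 0.030026332175682086 3.583994109649211
tool y -6.965829916072565
```

>>> servo_tool([
  [[0, 0, 0], [0, 0, 0.02]],
  [[0, 0, 0], [0, 0, 0.04]],
  [[0, 0, 0], [0, 0, 0.05]],
  [[0, 0, 0], [0, 0, 0.05]],
])

```text
time: 13.28
eef_pos: [0.5483, 0.1061, 0.0794]
tool_rot: [0.0, 0.765, 0.644, 0.0]
ft_force: [-0.6, 0.0, 5.4]
gripper_width: 0.0303
grip_force: 9.8
```

```bash
python3 st.py; python3 -c "
from h import *
snap('wrist','w6.png')"
```

```text
[0.54827915 0.10612975 0.07936595] [-0.58704762  0.01620282  5.44079087] [-0.05258668  0.04878128  0.50228733] 0.030331577362087556 9.778502080589533
tool y -9.802717234934093
```

View pics/w6.png

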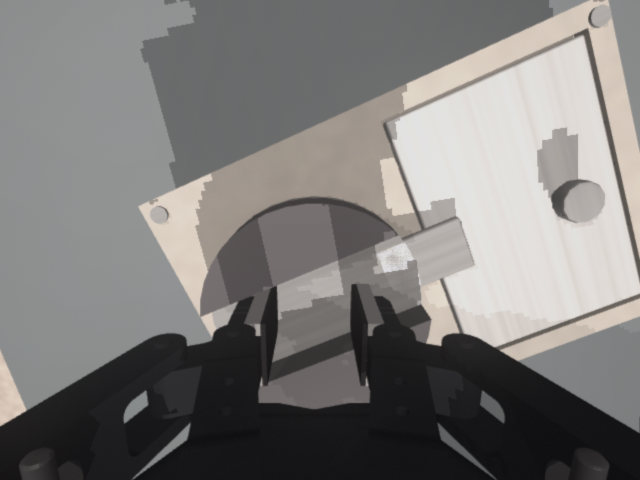

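Torque jumped from 0.19 to 0.50 N m, and the slot now lies parallel to the box edge (about 22–23° in the picture), so it is at the stop. I'll give a small final push, back off and lift.

>>> servo_tool([
  [[0, 0, 0], [0, 0, 0.03]],
  [[0, 0, 0], [0, 0, 0.03]],
  [[0, 0, 0], [0, 0, -0.05]],
  [[0, 0, 0], [0, 0, -0.2]],
  [[0, 0, 0], [0, 0, -0.2]],
  [[0, 0, -1], [0, 0, -0.2]],
  [[0, 0, -3], [0, 0, -0.2]],
  [[0, 0, -8], [0, 0, -0.2]],
  [[0, 0, -12], [0, 0, -0.2]],
  [[0, 0, -12], [0, 0, -0.2]],
  [[0, 0, -12], [0, 0, -0.2]],
])

```text
time: 14.7
eef_pos: [0.548, 0.1058, 0.1999]
tool_rot: [0.0, 0.697, 0.717, 0.0]
ft_force: [-0.9, -0.3, -0.1]
gripper_width: 0.0297
grip_force: 0.0
```

```bash
python3 st.py; python3 -c "
from h import *
snap('wrist','w7.png')"
```

```text
[0.54801268 0.10579362 0.19989735] [-0.89125655 -0.33411778 -0.13656995] [ 0.04693611 -0.03768498 -0.04123224] 0.02968390889346875 0.0
tool y 1.5583834276976063
```

View pics/w7.png

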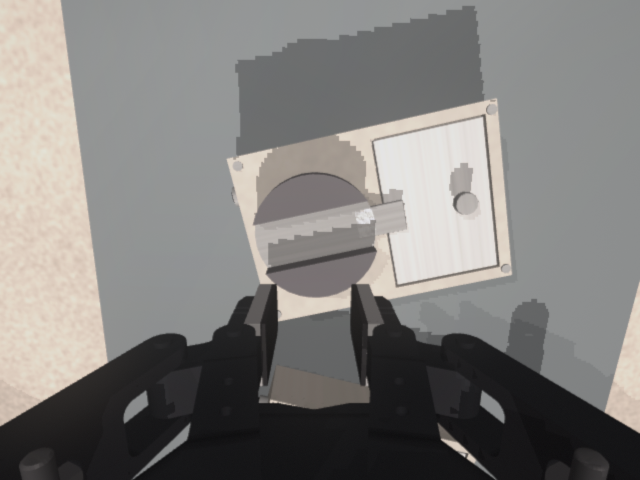

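The tongue at (390,218) lies over the panel and the slot is parallel to the box's long edge (about 12°). The panel is in place and the hand is clear.

```bash
python3 -c "
from rig import bot
print(bot.close_job())"
```

```text
the job is handed in; nothing more can be done
None
```

The left unit's fastener is turned clockwise to its stop with the tongue over the panel, the hand is withdrawn, nothing else was touched, and the job was handed in at about 15 s of the 38 s allowed.

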